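Crank up the crucible lift on its hidden square

TASK

Take the loose crank out of its rest, put it down the sleeve of the crucible lift through its soft dust seal, and find the hidden square drive by feel, so that the crank drops fully home on it. Then turn the crank clockwise, seen from above, until the plate with the crucible is at the top of its travel and the drive stops, and let go, leaving the crank seated and upright. Be gentle throughout: never press the crank hard onto the drive or force it against the stop, keep the crucible standing on the plate, and do not disturb the conical flask or the beaker.

Things in the scene. Friction and masses are not known exactly. Their poses are not given: they have to be found in the camera images.
- crank_grip (a point): Loose steel crank, 0.35 kg, standing upright in its rest. Point on its axis at mid-height of its round black hub (24 mm diameter, from 21 mm below to 21 mm above this point), to be gripped from above at any yaw. z: up along the axis; x: along the crank arm, whose middle is 25 mm lower (18 mm wide, 8 mm thick, reaching 75 mm out; a counterweight reaches 45 mm the other way).
- crank_handle (a point): Middle of the crank's round black handle post, 16 mm diameter, 32 mm high, on the end of the arm, 66 mm from the crank's axis, 5 mm lower than crank_grip; its top is 11 mm above crank_grip, clear of fingers that hold the hub. Same axes as crank_grip.
- crank_socket (a point): Centre of the socket mouth at the crank's lower end, 95 mm below crank_grip on the axis, same axes. The socket is a square hole, 20.5 mm across flats, 22 mm deep, flats square to the crank's x and y; outside about octagonal, 39 mm at its widest.
- well_mouth (a point): Centre of the open top of the lift's grey upright sleeve, 65 mm above the worktop: bore 46 mm, 53 mm deep, 60 mm outside. z up, y towards the plate. Crank resting on the square without being on it: socket mouth about 35 mm below this point. Crank fully home: socket mouth 51 mm below, hub's middle 44 mm above this point, the arm just above the sleeve.
- well_axis_floor (a point): Centre of the sleeve's floor, 53 mm below well_mouth, under a slit rubber seal without resistance. The hidden drive stands here: an 18 mm square, 18 mm high, topped by a round tapered nose (19 to 10 mm diameter, 6 mm high). Its yaw is unknown and differs every time; up to a quarter turn of the crank finds it: it drops on within about 8 degrees. If it sticks half on, ease it back a little.
- drive (a joint): How far the drive has been turned, rad: 0 at the start, growing clockwise seen from above, hard stop at 1.30 (felt as a rise of the moment; 0.3 N m is plenty); it can also give back to -0.3. It does not tell the yaw of the square. Turning takes about 0.15 to 0.2 N m and it stays where it is left, so it keeps still while the socket slides round on its top under a light push (under 10 N).
- plate (a joint): Height of the lift's plate above its lowest position, m: 0 at the start, 0.026 with the drive at its stop (20 mm per rad).
- crucible_mid (a point): Centre of the small white crucible (40 mm diameter, 30 mm high) that stands on the lift's plate.
- plate_top (a point): Centre of the upper face of the lift's square aluminium plate, 80 x 80 mm, 150 mm from the sleeve's axis; it rises as the drive is turned.
- crank_rest: Fixed rest of the crank: a square foot, 75 mm, with a cup of 44 mm bore standing on it, rim 28 mm above the worktop, in which the crank's socket end stands 22 mm deep. Origin at the centre of its underside, z up.
- conical_flask: Bystander: stoppered conical flask, 66 mm diameter, 111 mm high, origin at the centre of its underside.
- beaker_250: Bystander: empty glass beaker, 77 mm, 92 mm high, origin at the centre of its underside.
Things that resemble listed ones, but are neither listed nor needed, are in the scene too. What is shaped like the part that bears crucible_mid but green is not meant.

How it is judged:
By the outcome, as a careful person would: the job done as asked, in the order asked, and still so for the second after the job is handed in, with the robot touching nothing.
It also fails if it takes over 64 s, if anything falls off the work surface, if the arm or the gripper's body presses on something with over 40 N, if the wrist force passes 120 N, or if a joint passes its speed limit or range.

ROBOT

A 6-joint arm with a two-finger parallel gripper is mounted at the origin on a cart in front of the work surface, level with it; the furniture and walls round the work are solid. World frame = base frame: x ahead of the robot, y to its left, z up, the work surface at z = 0. Lengths are in mm, angles in rad, forces in N, time in s.
With the tool pointing down it reaches from about 300 to 775 mm from the base axis. Payload 14.6 kg.
Tool frame: the origin (TCP) lies on the centre line of the jaws, within the pads' length; the fingertips stand ahead of it and the grasp point (between the pads) is the TCP (manip.tip_reach is the z of the fingertips in the tool frame, in mm); z points along the fingers, y is the direction in which the jaws open and shut (so a half turn about z gives the same grasp; the last joint's range is limited). The gripper opens to 94 mm and grips with 3 to 60 N. Pads are 16 mm wide; open, the fingers measure 119 mm over their backs; the gripper's body (75 mm by 177 mm) begins 78 mm behind the grasp point.
Start: joints at [-1.344, 0.3, 1.521, -0, 1.321, -0.067], TCP at [159.268, -526.425, 224.446] pointing down, gripper open.
Joint ranges: [-3.03, 3.03], [-0.79, 2.21], [0.23, 2.52], [-1.04, 4.18], [0, 3.07], [-2.55, 2.55]. Speed limits (rad/s): [2.22, 2.22, 2.57, 3.14, 3.14, 3.14].

INTERFACE

Orientations are given as [roll, pitch, yaw] about the fixed x, y, z axes, in that order (R = Rz(yaw) Ry(pitch) Rx(roll)).
In Python, from cell import manip, camera, search_frame, masks_of, tip_of gives the robot as it stands.
- The arm moves only by the tool send_rows, never from a script. Its argument "plan" is a list of rows, each an object with "travel": the shift along the tool's x, y, z in mm, a list of three; "delta_rot": the turn, a rotation vector about the tool's x, y, z in degrees, a list of three; "fingers": the gripper's target within -1 to 1 (shut at 1, half-way at 0, fully open at -1). In form: [{"travel": [dx, dy, dz], "delta_rot": [wx, wy, wz], "fingers": fingers}, ...]. A call has 1 to 20 rows; each row shifts and turns the commanded pose from where the row before left it, along the tool's axes as they then stand; what a row does not reach is not made up. A row lasts 1/8 s, in which the tool goes at most 62.5 mm and 10.7 degrees, less where a joint would pass 70% of its speed; a pose out of reach is approached as far as the arm can. A call is refused whole if a number of a shift passes 62.5 or a number of a turn 10.7, either way. A call with a gripper value outside its range is refused whole. The fingers move at their own pace and stop on an object; "grip_force" is the grip in N (left out, the last holds). Time passes only in rows, so rows that do not move let the fingers close. It gives the time, the measured TCP pose, the force and the opening at its end, in the units of the state.
- manip.read_state(): the state, without advancing time (a new reading comes with each control period).
- camera(name): name is "scene" or "top" or "wrist"; returns a dict with "color" (420x560x3 uint8, red, green, blue), "z_map" (420x560 float32, mm along the optical axis (not along the pixel's ray), 0 where there is no reading), "fov_y" (degrees; the focal length in pixels is half the picture's height over the tangent of half this angle, whatever the lens; pixels are square), "cx", "cy" (the principal point, pixels), "k1" (the pictures are not rectified: a ray, as slopes to the right and down, at radius r is drawn at 1 + k1 r^2 times it, then the intrinsics apply), "world_from_camera" (4x4, takes a point from camera to world coordinates); the wrist camera has in their place "tool_from_camera" (4x4, takes a point from camera to tool coordinates, whose origin is the TCP and whose axes are the flange's). Camera axes: x right, y up, looking along -z (the intrinsics and any distortion apply to the point x, -y, -z); pixel columns grow to the right and rows downward; lengths in mm; the calibration is good to about 2 mm. A picture is of the moment at which its call begins: read the wrist's pose just before it.
- manip.sign_off(): hands the job in, once; it reports no verdict.
Trained networks look in the newest picture that a camera, given by its name, has taken for a name from the list of things; names that differ only in an ending like _2 or _b are one class to them, and where a whole thing is asked for, a point or a joint stands for the part that bears it (a point fixed in the world has none). Each returns a list of dicts, best first, with "confidence" (0 to 1); they miss things now and then, are a little off and sometimes report something else, mostly with a low value. They report only what shows in the picture. A call takes as long as a camera call. They do not tell look-alikes from the thing itself.
- search_frame(name, camera): "at" ([x, y, z] in mm, in the coordinates of the camera as it stood for that picture, good to about 4 mm: the middle of the surface that is visible of it).
- masks_of(name, camera): "region" (420x560 bool, what is visible of it).
- tip_of(name, camera): "at" ([x, y, z] in mm, in the coordinates of the camera as it stood for that picture, good to about 4 mm: a listed point, or the origin of a listed thing).
The state is a dict: "clock": time; "joints": joint angles; "qd": joint speeds; "effort": joint torques, N m; "eef_pos": TCP position; "eef_rot": TCP orientation; "wrist_force": force on the tool from outside, world axes, zero at the start; "moment": the same for the moment, N m; "finger_gap": finger opening in mm.
Only numpy, scipy, OpenCV 4.12 (cv2) and the standard library are available. Lean on these libraries where they do the work, as an engineer would, in place of code of your own. Each camera call takes 0.05 s, during which the arm holds its last target. There are 200 camera calls.

## Working session

There is one attempt and no reset: what is moved stays moved. The work goes in short steps, Python scripts to look and compute and a tool call to move; the robot and the scene stay as the last step left them, time stands still between calls to the robot, and variables do not carry over. Pictures are saved under pics/ and viewed, about 8 in all and at most 12, crops included, and the job is handed in when it is done.

Besides the shell and the picture viewer there is one more tool, called after "Request:" as name(argument=value, ...), one argument or row to a line, values as JSON. send_rows: Moves the arm, as the interface text tells. Its arguments: {"type":"object","properties":{"plan":{"type":"array"},"grip_force":{"type":"number"}},"required":["plan"]}

```bash
ls; mkdir -p pics; cat > h.py <<'E'
from cell import manip, camera, search_frame, masks_of, tip_of
import numpy as np, cv2
from scipy.spatial.transform import Rotation as R
def T_tool():
    s=manip.read_state(); T=np.eye(4); T[:3,:3]=R.from_euler('xyz',s['eef_rot']).as_matrix(); T[:3,3]=s['eef_pos']; return T
def shot(name,f=None):
    Tt=T_tool(); c=camera(name); c['W']=c['world_from_camera'] if 'world_from_camera' in c else Tt@c['tool_from_camera']
    if f: cv2.imwrite('pics/'+f,c['color'][:,:,::-1])
    return c
def w(c,p): return (np.array(c['W'])@np.r_[p,1])[:3]
def fl(c): return 210/np.tan(np.radians(c['fov_y'])/2)
def proj(c,P):
    p=np.linalg.inv(c['W'])@np.r_[P,1]; a=np.array([p[0],-p[1]])/-p[2]; a=a*(1+c['k1']*(a@a)); return a*fl(c)+[c['cx'],c['cy']]
def cloud(c):
    v,u=np.mgrid[0:420,0:560]; f=fl(c); d=np.stack([(u-c['cx'])/f,(v-c['cy'])/f],-1); a=d.copy()
    for _ in range(10): a=d/(1+c['k1']*(a**2).sum(-1,keepdims=True))
    z=c['z_map']; P=np.stack([a[...,0]*z,-a[...,1]*z,-z,np.ones_like(z)],-1)@np.array(c['W']).T
    P=P[...,:3]; P[z==0]=np.nan; return P
E
cat > a.py <<'E'
from h import *
print(manip.read_state(), manip.tip_reach)
np.set_printoptions(precision=1,suppress=True)
for n in ['scene','top']:
    c=shot(n,n+'0.png')
    for k in ['crank_grip','crank_handle','crank_socket','well_mouth','crucible_mid','plate_top','crank_rest','conical_flask','beaker_250']:
        print(n,k,[(round(r['confidence'],2),w(c,r['at']),proj(c,w(c,r['at']))) for r in tip_of(k,n)[:4]])
E
python3 a.py
```

```text
pics
{'clock': 0.0, 'joints': array([-1.34358301e+00,  3.00436327e-01,  1.52157648e+00, -2.21214039e-06,
        1.32068820e+00, -6.65793174e-02]), 'qd': array([-0.00092729,  0.00054701, -0.0012094 , -0.00114366,  0.00076799,
        0.0011122 ]), 'effort': array([-4.04306365e-04, -5.31810558e+01, -3.52739882e+01,  7.07698544e-02,
        2.44465366e-02, -2.07552062e-04]), 'eef_pos': array([ 159.22560522, -526.20063069,  223.90733831]), 'eef_rot': array([-3.14048662e+00, -7.16008040e-05,  2.93793147e-01]), 'wrist_force': array([ 1.32500834,  0.27867618, -0.23759898]), 'moment': array([ 0.02739462, -0.01310887, -0.01341657]), 'finger_gap': 94.10356788952672} 19.0
scene crank_grip [(0.65, array([ 517.1, -243.8,  101.4]), array([334.5, 192.9]))]
scene crank_handle [(0.73, array([ 575.6, -256.2,   96.1]), array([323. , 185.9]))]
scene crank_socket []
scene well_mouth [(0.8, array([504.3,  -2.5,  64.2]), array([280.9, 236.4]))]
scene crucible_mid [(0.78, array([456.8, 266.7,  15.4]), array([214.7, 306.1])), (0.59, array([499.1, 148.5,  83.4]), array([240.1, 255.5]))]
scene plate_top [(0.8
[... 379 characters left out ...]
 (0.53, array([522.8, 361.1,   3.1]), array([160.9, 211. ]))]
top crank_handle [(0.52, array([ 576.9, -254.9,   92.2]), array([344.3, 191.2]))]
top crank_socket [(0.8, array([ 513.6, -242.1,    4.6]), array([336.6, 214.1]))]
top well_mouth [(0.76, array([504.8,  -2.4,  66.5]), array([265.8, 214.2]))]
top crucible_mid [(0.64, array([455.8, 258.2,  10.2]), array([189.5, 230.4])), (0.62, array([501.1, 154.3,  78.6]), array([217.2, 214.8]))]
top plate_top []
top crank_rest []
top conical_flask [(0.56, array([ 514.9, -243.2,    6.5]), array([337. , 213.7])), (0.54, array([522.8, 360.2,   2.5]), array([161.2, 211.1]))]
top beaker_250 [(0.65, array([ 482.6, -461.3,    1. ]), array([400.7, 223.4]))]
```

```bash
python3 -c "
import cv2
a=cv2.imread('pics/scene0.png')[130:370,100:460];b=cv2.imread('pics/top0.png')[130:300,100:460]
import numpy as np
cv2.imwrite('pics/v1.png',cv2.resize(np.vstack([a,b]),None,fx=1.45,fy=1.45,interpolation=cv2.INTER_CUBIC))"
```

```text
(no output)
```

View pics/v1.png

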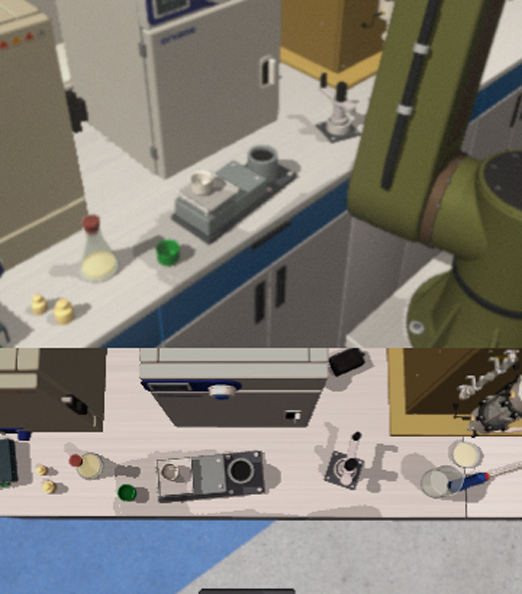

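The scene has one crank (top px 342,209), the well (266,214), and the white crucible on the plate (217,215). The green look-alike at (189,230) is not the one meant. The flask is at (161,211) and the beaker at (401,223). Next I check furniture clearance and refine the crank position.

```bash
cat > b.py <<'E'
from h import *
np.set_printoptions(precision=1,suppress=True)
for n in ['scene','top']:
    c=shot(n); P=cloud(c).reshape(-1,3)
    for y0 in range(-360,240,40):
        m=(P[:,1]>y0)&(P[:,1]<y0+40)&(P[:,0]>400)&(P[:,0]<900)
        for z0 in (120,180):
            q=P[m&(P[:,2]>z0)]
            if len(q): print(n,y0,z0,'minx',np.nanpercentile(q[:,0],1).round(),len(q))
    if n=='top':
        # hub top, handle top, sleeve rim
        for nm,x,y,zr in [('hub',517,-244,(112,135)),('handle',577,-255,(100,125))]:
            q=P[(np.hypot(P[:,0]-x,P[:,1]-y)<22)&(P[:,2]>zr[0])&(P[:,2]<zr[1])]; print(nm,len(q),np.median(q,0),(q.min(0)+q.max(0))/2,q.max(0)-q.min(0)) if len(q) else 0
        q=P[(np.hypot(P[:,0]-504,P[:,1]+2)<36)&(P[:,2]>58)&(P[:,2]<75)]; A=np.c_[q[:,:2],np.ones(len(q))]
        print('rim',len(q),(q.min(0)+q.max(0))/2,q.max(0)-q.min(0),np.median(q,0))
E
python3 b.py
```

```text
scene -280 120 minx 504.0 14
scene -240 120 minx 501.0 13
scene -160 120 minx 597.0 1195
scene -160 180 minx 608.0 1106
scene -120 120 minx 602.0 1518
scene -120 180 minx 608.0 1321
scene -80 120 minx 609.0 1553
scene -80 180 minx 609.0 1376
scene -40 120 minx 609.0 1577
scene -40 180 minx 609.0 1393
scene 0 120 minx 590.0 1767
scene 0 180 minx 590.0 1574
scene 40 120 minx 600.0 1912
scene 40 180 minx 600.0 1700
scene 80 120 minx 607.0 1982
scene 80 180 minx 607.0 1766
scene 120 120 minx 609.0 7390
scene 120 180 minx 609.0 6260
scene 160 120 minx 624.0 130
scene 160 180 minx 624.0 105
top -280 120 minx 503.0 27
top -240 120 minx 505.0 11
top -160 120 minx 611.0 2059
top -160 180 minx 612.0 2015
top -120 120 minx 609.0 2226
top -120 180 minx 612.0 2171
top -80 120 minx 612.0 2158
top -80 180 minx 612.0 2099
top -40 120 minx 610.0 2236
top -40 180 minx 610.0 2175
top 0 120 minx 592.0 2206
top 0 180 minx 592.0 2146
top 40 120 minx 610.0 2183
top 40 180 minx 609.0 2123
top 80 120 minx 608.0 2187
top 80 180 minx 608.0 2129
top 120 120 minx 608.0 2008
top 120 180 minx 608.0 1960
hub 50 [ 514.5 -241.8  121.9] [ 513.5 -243.7  119.5] [22.1 21.7 11.6]
handle 24 [ 577.3 -257.3  112.4] [ 576.9 -258.9  109.9] [12.7 14.6 14.5]
rim 175 [504.   -2.9  66.4] [56.4 59.  16.8] [505.4  -2.8  63.7]
```

```bash
cat > b2.py <<'E'
from h import *
np.set_printoptions(precision=1,suppress=True)
for n in ['scene','top']:
    P=cloud(shot(n)).reshape(-1,3)
    q=P[(P[:,0]>570)&(P[:,0]<605)&(P[:,1]>-30)&(P[:,1]<80)&(P[:,2]>20)]; print(n,len(q),q.min(0) ,q.max(0),np.percentile(q,[5,50,95],axis=0))
E
python3 b2.py
```

```text
scene 240 [587.2  -0.3 358.9] [604.9  47.5 403.8] [[589.3   4.9 364.4]
 [593.7  26.6 384. ]
 [603.2  42.9 400.9]]
top 145 [589.3  -2.4 363.2] [604.7  42.6 408. ] [[590.5   0.6 373.3]
 [595.2  19.5 394.7]
 [604.   38.9 403.9]]
```

Request:
send_rows(
  plan=[
    {"travel": [0, 0, 0], "delta_rot": [0, 0, -10], "fingers": -1},
    {"travel": [0, 0, 0], "delta_rot": [0, 0, -10], "fingers": -1},
    {"travel": [0, 0, 0], "delta_rot": [0, 0, -10], "fingers": -1},
  ],
)

```text
clock: 1.58
eef_pos: [159.3, -526.4, 224.4]
eef_rot: [-3.142, 0.0, 0.823]
wrist_force: [-0.1, -0.2, 0.4]
finger_gap: 94.3
```

Request:
send_rows(
  plan=[
    {"travel": [0, 0, 0], "delta_rot": [0, 0, -10], "fingers": -1},
    {"travel": [0, 0, 0], "delta_rot": [0, 0, -10], "fingers": -1},
    {"travel": [0, 0, 0], "delta_rot": [0, 0, -10], "fingers": -1},
    {"travel": [0, 0, 0], "delta_rot": [0, 0, -10], "fingers": -1},
    {"travel": [0, 0, 0], "delta_rot": [0, 0, -10], "fingers": -1},
    {"travel": [0, 0, 0], "delta_rot": [0, 0, -10], "fingers": -1},
    {"travel": [18.3, 47.2, 0], "delta_rot": [0, 0, 0], "fingers": -1},
    {"travel": [18.3, 47.2, 0], "delta_rot": [0, 0, 0], "fingers": -1},
    {"travel": [18.3, 47.2, 0], "delta_rot": [0, 0, 0], "fingers": -1},
    {"travel": [18.3, 47.2, 0], "delta_rot": [0, 0, 0], "fingers": -1},
    {"travel": [18.3, 47.2, 0], "delta_rot": [0, 0, 0], "fingers": -1},
    {"travel": [18.3, 47.2, 0], "delta_rot": [0, 0, 0], "fingers": -1},
    {"travel": [18.3, 47.2, 0], "delta_rot": [0, 0, 0], "fingers": -1},
    {"travel": [18.3, 47.2, 0], "delta_rot": [0, 0, 0], "fingers": -1},
    {"travel": [18.3, 47.2, 0], "delta_rot": [0, 0, 0], "fingers": -1},
    {"travel": [0, 0, 0], "delta_rot": [0, 0, -10], "fingers": -1},
    {"travel": [0, 0, 0], "delta_rot": [0, 0, -10], "fingers": -1},
    {"travel": [0, 0, 0], "delta_rot": [0, 0, -10], "fingers": -1},
    {"travel": [0, 0, 0], "delta_rot": [0, 0, -10], "fingers": -1},
    {"travel": [0, 0, 0], "delta_rot": [0, 0, -10], "fingers": -1},
  ],
)

```text
clock: 4.08
eef_pos: [518.2, -245.7, 224.4]
eef_rot: [3.142, -0.0, 2.743]
wrist_force: [-0.1, -0.2, -0.7]
finger_gap: 93.4
```

```bash
cat > c.py <<'E'
from h import *
np.set_printoptions(precision=1,suppress=True)
c=shot('wrist','w1.png'); P=cloud(c)
print(manip.read_state()['eef_pos'],manip.read_state()['eef_rot'])
for k in ['crank_grip','crank_handle','crank_socket','crank_rest']:
    print(k,[(round(r['confidence'],2),w(c,r['at']),proj(c,w(c,r['at']))) for r in tip_of(k,'wrist')[:3]])
Q=P.reshape(-1,3)
def circ(nm,x,y,r,z0,z1):
    q=Q[(np.hypot(Q[:,0]-x,Q[:,1]-y)<r)&(Q[:,2]>z0)&(Q[:,2]<z1)]
    if len(q): 
        (cx,cy),rr=cv2.minEnclosingCircle(q[:,:2].astype(np.float32)); print(nm,len(q),cx,cy,rr,np.median(q[:,2]))
circ('hub',516,-243,22,117,130); circ('handle',577,-257,16,107,120)
E
python3 c.py
```

```text
[ 518.2 -245.8  224.4] [-3.1 -0.   2.8]
crank_grip [(0.95, array([ 513.9, -243.1,  101. ]), array([282.9, 204.7]))]
crank_handle [(0.76, array([ 580.6, -260.2,   96.8]), array([293. , 270.8]))]
crank_socket [(0.82, array([ 517.5, -245.3,   13.9]), array([282.1, 190. ]))]
crank_rest [(0.75, array([ 513.4, -246.4,   -0.1]), array([279.9, 185. ]))]
hub 586 512.2598876953125 -242.78851318359375 11.862929344177246 122.01683608839963
handle 223 576.4296264648438 -258.58489990234375 7.861816883087158 111.7395773576244
```

View pics/w1.png

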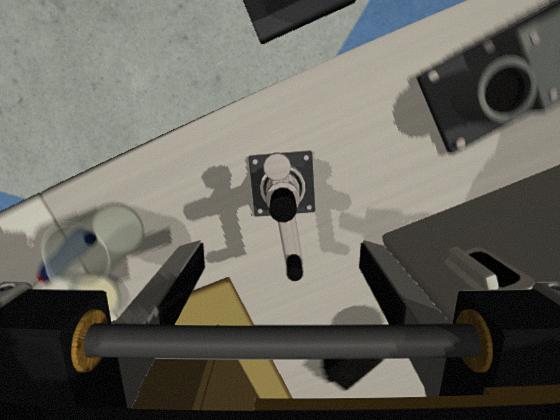

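Request:
send_rows(
  plan=[
    {"travel": [0, 0, 0], "delta_rot": [0, 0, -9], "fingers": -1},
    {"travel": [5.7, 1.4, 10], "delta_rot": [0, 0, 0], "fingers": -0.6},
    {"travel": [0, 0, 30], "delta_rot": [0, 0, 0], "fingers": -0.4},
    {"travel": [0, 0, 30], "delta_rot": [0, 0, 0], "fingers": -0.2},
    {"travel": [0, 0, 30], "delta_rot": [0, 0, 0], "fingers": -0.2},
    {"travel": [0, 0, 20], "delta_rot": [0, 0, 0], "fingers": -0.2},
    {"travel": [0, 0, 0], "delta_rot": [0, 0, 0], "fingers": -0.2},
  ],
)

```text
clock: 5.2
eef_pos: [512.0, -242.5, 102.8]
eef_rot: [3.141, -0.003, 2.89]
wrist_force: [-0.6, -0.6, 0.3]
finger_gap: 56.2
```

```bash
python3 -c "
from h import *
shot('wrist','w2.png'); print(manip.read_state())"
```

```text
{'clock': 5.25, 'joints': array([-5.06916680e-01,  4.63213480e-01,  1.59290921e+00,  2.69064477e-05,
        1.08658955e+00, -1.82714019e+00]), 'qd': array([ 0.00154851, -0.02032583, -0.02236307,  0.000119  ,  0.01054555,
       -0.01746827]), 'effort': array([-1.58550404e-02, -5.62215221e+01, -2.98203653e+01, -2.89153849e-02,
       -9.79497819e-02,  7.84213934e-02]), 'eef_pos': array([ 512.59963408, -242.78409504,  104.12907818]), 'eef_rot': array([ 3.14128576e+00, -1.07697353e-03,  2.89100747e+00]), 'wrist_force': array([-1.14546833,  0.67773476,  0.62598159]), 'moment': array([ 0.05538871, -0.11541843, -0.00852638]), 'finger_gap': 56.42136278233714}
```

View pics/w2.png

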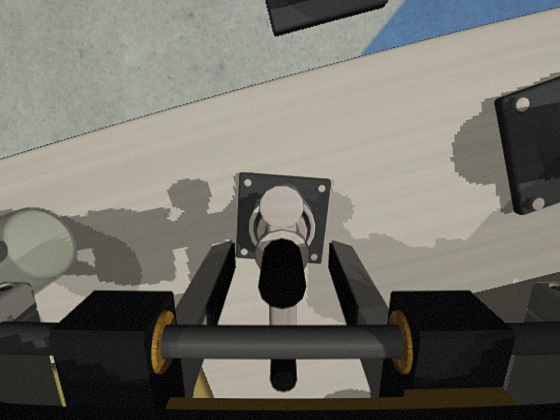

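The hub (282,275) sits centred between the pads, with the arm and handle clear below. I close and lift.

Request:
send_rows(
  plan=[
    {"travel": [0, 0, 0], "delta_rot": [0, 0, 0], "fingers": 1},
    {"travel": [0, 0, 0], "delta_rot": [0, 0, 0], "fingers": 1},
    {"travel": [0, 0, 0], "delta_rot": [0, 0, 0], "fingers": 1},
    {"travel": [0, 0, 0], "delta_rot": [0, 0, 0], "fingers": 1},
    {"travel": [0, 0, 0], "delta_rot": [0, 0, 0], "fingers": 1},
    {"travel": [0, 0, 0], "delta_rot": [0, 0, 0], "fingers": 1},
  ],
  grip_force=45,
)

```text
clock: 6.0
eef_pos: [513.1, -243.0, 104.7]
eef_rot: [-3.142, 0.0, 2.894]
wrist_force: [0.3, 1.4, 3.3]
finger_gap: 23.4
```

Request:
send_rows(
  plan=[
    {"travel": [0, 0, -5], "delta_rot": [0, 0, 0], "fingers": 1},
    {"travel": [0, 0, -10], "delta_rot": [0, 0, 0], "fingers": 1},
    {"travel": [0, 0, -15], "delta_rot": [0, 0, 0], "fingers": 1},
    {"travel": [0, 0, -20], "delta_rot": [0, 0, 0], "fingers": 1},
    {"travel": [0, 0, -20], "delta_rot": [0, 0, 0], "fingers": 1},
    {"travel": [0, 0, -15], "delta_rot": [0, 0, 0], "fingers": 1},
    {"travel": [0, 0, 0], "delta_rot": [0, 0, 0], "fingers": 1},
  ],
)

```text
clock: 6.88
eef_pos: [513.3, -243.2, 190.8]
eef_rot: [-3.141, 0.002, 2.894]
wrist_force: [0.5, -0.2, -3.7]
finger_gap: 23.6
```

```bash
python3 -c "
from h import *
s=manip.read_state(); print(s['eef_pos'],s['eef_rot'],s['wrist_force'],s['moment'],s['finger_gap'],s['joints'])
for n in ['scene','top','wrist']:
    c=shot(n)
    for k in ['crank_grip','crank_handle','crank_socket']: print(n,k,[(round(r['confidence'],2),w(c,r['at']).round(1)) for r in tip_of(k,n)[:2]])
"
```

```text
[ 513.33950508 -243.19506678  190.77541627] [-3.14101408e+00  2.14484036e-03  2.89437012e+00] [ 0.48967473 -0.20715466 -3.74453872] [ 0.07053399 -0.11505181  0.04134149] 23.556622907563384 [-5.06902530e-01  3.67185833e-01  1.51179680e+00 -8.86156471e-06
  1.26038853e+00 -1.83047300e+00]
scene crank_grip [(0.42, array([ 518.8, -247.3,  185.5]))]
scene crank_handle [(0.41, array([ 578.1, -257.3,  185. ]))]
scene crank_socket [(0.41, array([ 512.7, -242. ,   93.9]))]
top crank_grip []
top crank_handle []
top crank_socket []
wrist crank_grip [(0.8, array([ 513.2, -240.8,  187.5]))]
wrist crank_handle [(0.59, array([ 581.5, -259. ,  180. ]))]
wrist crank_socket []
```

Request:
send_rows(
  plan=[
    {"travel": [0, 0, 0], "delta_rot": [0, 0, -7], "fingers": 1},
    {"travel": [0, 0, 0], "delta_rot": [0, 0, -7], "fingers": 1},
    {"travel": [0, 0, 0], "delta_rot": [0, 0, -7], "fingers": 1},
    {"travel": [0, 0, 0], "delta_rot": [0, 0, -7], "fingers": 1},
    {"travel": [0, 0, 0], "delta_rot": [0, 0, -7], "fingers": 1},
    {"travel": [-8, 23, 0], "delta_rot": [0, 0, 0], "fingers": 1},
    {"travel": [-12, 37, 0], "delta_rot": [0, 0, 0], "fingers": 1},
    {"travel": [-12, 37, 0], "delta_rot": [0, 0, 0], "fingers": 1},
    {"travel": [-13, 37, 0], "delta_rot": [0, 0, 0], "fingers": 1},
    {"travel": [-13, 37, 0], "delta_rot": [0, 0, 0], "fingers": 1},
    {"travel": [-12, 35, 0], "delta_rot": [0, 0, 0], "fingers": 1},
    {"travel": [-7, 22, 0], "delta_rot": [0, 0, 0], "fingers": 1},
    {"travel": [0, 0, 0], "delta_rot": [0, 0, -5], "fingers": 1},
    {"travel": [0, 0, 0], "delta_rot": [0, 0, -5], "fingers": 1},
    {"travel": [0, 0, 0], "delta_rot": [0, 0, 0], "fingers": 1},
  ],
)

```text
clock: 9.35
eef_pos: [503.9, -2.5, 189.5]
eef_rot: [-3.142, 0.0, -2.604]
wrist_force: [-0.5, 0.7, -3.2]
finger_gap: 23.5
```

```bash
cat > d.py <<'E'
from h import *
np.set_printoptions(precision=3,suppress=True)
s=manip.read_state(); print(s['eef_pos'],s['eef_rot'],s['wrist_force'],s['moment'],s['finger_gap'],s['joints'])
for n in ['scene','wrist']:
    c=shot(n,n+'3.png')
    for k in ['crank_grip','crank_handle','crank_socket','well_mouth']: print(n,k,[(round(r['confidence'],2),w(c,r['at']).round(1),proj(c,w(c,r['at'])).round()) for r in tip_of(k,n)[:2]])
    P=cloud(c); Q=P.reshape(-1,3); q=Q[(np.hypot(Q[:,0]-504,Q[:,1]+2.6)<33)&(abs(Q[:,2]-65)<3)]
    print('rim',len(q), q.min(0),q.max(0))
    from scipy.optimize import least_squares
    if len(q)>50:
        f=lambda p: np.hypot(q[:,0]-p[0],q[:,1]-p[1])
        # centre so that points lie between r=23 and 30
        r=least_squares(lambda p: np.maximum(f(p)-30,0)+np.maximum(23-f(p),0),[504,-2.6]); print(r.x,r.cost)
E
python3 d.py
```

```text
[503.865  -2.488 189.508] [-3.142  0.    -2.604] [-0.503  0.72  -3.202] [ 0.081 -0.119  0.015] 23.51513580686376 [-0.078  0.23   1.694  0.     1.218 -2.186]
scene crank_grip [(0.56, array([509.7,  -4. , 183.5]), array([280., 200.]))]
scene crank_handle [(0.93, array([556.7,  31. , 177.6]), array([259., 199.]))]
scene crank_socket [(0.61, array([498. ,  -1.8,  96.1]), array([282., 228.]))]
scene well_mouth []
rim 88 [474.858 -32.603  62.12 ] [534.165  27.997  67.66 ]
[503.832  -2.198] 3.3535410593600927
wrist crank_grip [(0.96, array([502.8,  -5. , 186.5]), array([279., 263.]))]
wrist crank_handle [(0.86, array([566.3,  30.1, 180.4]), array([276., 364.]))]
wrist crank_socket []
wrist well_mouth [(0.74, array([490.9, 147.7,  66.6]), array([420., 275.])), (0.58, array([562.8,  30.7, 181.1]), array([279., 361.]))]
rim 646 [473.877 -32.339  62.049] [529.813  26.783  67.07 ]
[503.638  -2.686] 0.0722592109350439
```

View pics/wrist3.png

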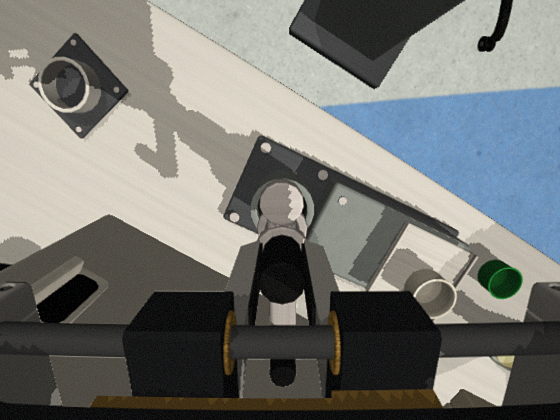

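Crank held over the sleeve rim (282,208), aligned within about 1 mm. I lower it into the sleeve.

Request:
send_rows(
  plan=[
    {"travel": [0, 0, 10], "delta_rot": [0, 0, 0], "fingers": 1},
    {"travel": [0, 0, 10], "delta_rot": [0, 0, 0], "fingers": 1},
    {"travel": [0, 0, 8], "delta_rot": [0, 0, 0], "fingers": 1},
    {"travel": [0, 0, 6], "delta_rot": [0, 0, 0], "fingers": 1},
    {"travel": [0, 0, 6], "delta_rot": [0, 0, 0], "fingers": 1},
    {"travel": [0, 0, 6], "delta_rot": [0, 0, 0], "fingers": 1},
    {"travel": [0, 0, 5], "delta_rot": [0, 0, 0], "fingers": 1},
    {"travel": [0, 0, 0], "delta_rot": [0, 0, 0], "fingers": 1},
  ],
)

```text
clock: 10.85
eef_pos: [503.7, -2.5, 138.1]
eef_rot: [3.141, -0.0, -2.603]
wrist_force: [-0.2, 1.0, -2.4]
finger_gap: 23.7
```

```bash
cat > s.py <<'E'
from h import *
np.set_printoptions(precision=3,suppress=True)
s=manip.read_state(); print(s['clock'],s['eef_pos'],s['eef_rot'],s['wrist_force'],s['moment'],s['finger_gap'],s['joints'][5])
E
python3 s.py
```

```text
10.85 [503.732  -2.514 138.118] [ 3.141 -0.    -2.603] [-0.229  0.973 -2.38 ] [ 0.091 -0.084 -0.003] 23.686530786010163 -2.186699448103526
```

Request:
send_rows(
  plan=[
    {"travel": [0, 0, 2], "delta_rot": [0, 0, 0], "fingers": 1},
    {"travel": [0, 0, 2], "delta_rot": [0, 0, 0], "fingers": 1},
    {"travel": [0, 0, 2], "delta_rot": [0, 0, 0], "fingers": 1},
    {"travel": [0, 0, 1], "delta_rot": [0, 0, 0], "fingers": 1},
    {"travel": [0, 0, 1], "delta_rot": [0, 0, 0], "fingers": 1},
  ],
)

```text
clock: 11.48
eef_pos: [503.9, -2.5, 130.4]
eef_rot: [-3.142, -0.0, -2.603]
wrist_force: [1.2, 0.3, -3.1]
finger_gap: 23.0
```

Request:
send_rows(
  plan=[
    {"travel": [0, 0, 0.5], "delta_rot": [0, 0, 0], "fingers": 1},
    {"travel": [0, 0, 0.5], "delta_rot": [0, 0, 0], "fingers": 1},
  ],
)

```text
clock: 11.72
eef_pos: [503.9, -2.5, 129.5]
eef_rot: [-3.142, 0.0, -2.603]
wrist_force: [-0.5, -0.3, -3.6]
finger_gap: 23.5
```

Request:
send_rows(
  plan=[
    {"travel": [0, 0, 0.5], "delta_rot": [0, 0, 0], "fingers": 1},
    {"travel": [0, 0, 0.3], "delta_rot": [0, 0, 0], "fingers": 1},
  ],
)

```text
clock: 11.98
eef_pos: [503.9, -2.5, 128.6]
eef_rot: [-3.142, 0.0, -2.603]
wrist_force: [0.1, -0.8, -2.1]
finger_gap: 23.4
```

Request:
send_rows(
  plan=[
    {"travel": [0, 0, 0.5], "delta_rot": [0, 0, 0], "fingers": 1},
    {"travel": [0, 0, 0], "delta_rot": [0, 0, 0], "fingers": 1},
  ],
)

```text
clock: 12.22
eef_pos: [504.0, -2.5, 128.4]
eef_rot: [-3.141, 0.0, -2.603]
wrist_force: [-0.7, -0.4, 0.2]
finger_gap: 23.5
```

Request:
send_rows(
  plan=[
    {"travel": [0, 0, 0.5], "delta_rot": [0, 0, 0], "fingers": 1},
    {"travel": [0, 0, 0], "delta_rot": [0, 0, 0], "fingers": 1},
  ],
)

```text
clock: 12.48
eef_pos: [504.1, -2.5, 128.1]
eef_rot: [-3.141, 0.001, -2.603]
wrist_force: [-1.2, 0.9, 4.1]
finger_gap: 23.3
```

Request:
send_rows(
  plan=[
    {"travel": [0, 0, 0], "delta_rot": [0, 0, 2], "fingers": 1},
    {"travel": [0, 0, 0], "delta_rot": [0, 0, 2], "fingers": 1},
    {"travel": [0, 0, 0], "delta_rot": [0, 0, 2], "fingers": 1},
    {"travel": [0, 0, 0], "delta_rot": [0, 0, 0], "fingers": 1},
  ],
)

```text
clock: 12.98
eef_pos: [503.9, -2.6, 127.3]
eef_rot: [-3.141, 0.0, -2.709]
wrist_force: [0.5, 0.5, -2.3]
finger_gap: 23.2
```

```bash
python3 s.py
```

```text
12.975 [503.934  -2.576 127.344] [-3.141  0.    -2.709] [ 0.549  0.528 -2.258] [ 0.203 -0.523 -0.013] 23.15989311336667 -2.0812678877598705
```

Request:
send_rows(
  plan=[
    {"travel": [0, 0, 0], "delta_rot": [0, 0, 2], "fingers": 1},
    {"travel": [0, 0, 0], "delta_rot": [0, 0, 2], "fingers": 1},
    {"travel": [0, 0, 0], "delta_rot": [0, 0, 2], "fingers": 1},
    {"travel": [0, 0, 0], "delta_rot": [0, 0, 0], "fingers": 1},
  ],
)

```text
clock: 13.48
eef_pos: [503.7, -2.5, 127.5]
eef_rot: [3.142, -0.0, -2.814]
wrist_force: [-0.1, 0.5, -3.3]
finger_gap: 23.6
```

```bash
python3 s.py
```

```text
13.475 [503.743  -2.544 127.54 ] [ 3.142 -0.    -2.814] [-0.098  0.467 -3.339] [ 0.18  -0.338 -0.028] 23.555516625050174 -1.9765561349846488
```

Request:
send_rows(
  plan=[
    {"travel": [0, 0, 0.5], "delta_rot": [0, 0, 0], "fingers": 1},
    {"travel": [0, 0, 0.3], "delta_rot": [0, 0, 0], "fingers": 1},
    {"travel": [0, 0, 0], "delta_rot": [0, 0, 0], "fingers": 1},
  ],
)

```text
clock: 13.85
eef_pos: [503.9, -2.6, 126.8]
eef_rot: [-3.142, -0.0, -2.813]
wrist_force: [0.5, 0.9, -3.1]
finger_gap: 23.1
```

```bash
python3 s.py
```

```text
13.85 [503.861  -2.573 126.83 ] [-3.142 -0.    -2.813] [ 0.505  0.926 -3.051] [ 0.136 -0.287  0.03 ] 23.06494864007445 -1.9773896140691671
```

Request:
send_rows(
  plan=[
    {"travel": [0, 0, 0.7], "delta_rot": [0, 0, 0], "fingers": 1},
    {"travel": [0, 0, 0.7], "delta_rot": [0, 0, 0], "fingers": 1},
    {"travel": [0, 0, 0], "delta_rot": [0, 0, 0], "fingers": 1},
  ],
)

```text
clock: 14.22
eef_pos: [503.9, -2.5, 125.4]
eef_rot: [3.142, -0.0, -2.813]
wrist_force: [0.3, -0.2, -3.3]
finger_gap: 23.2
```

Request:
send_rows(
  plan=[
    {"travel": [0, 0, 0.7], "delta_rot": [0, 0, 0], "fingers": 1},
    {"travel": [0, 0, 0.7], "delta_rot": [0, 0, 0], "fingers": 1},
    {"travel": [0, 0, 0], "delta_rot": [0, 0, 0], "fingers": 1},
  ],
)

```text
clock: 14.6
eef_pos: [503.8, -2.5, 124.0]
eef_rot: [3.142, -0.0, -2.813]
wrist_force: [0.3, 0.1, -2.9]
finger_gap: 23.4
```

```bash
python3 s.py
```

```text
14.6 [503.838  -2.539 123.98 ] [ 3.142 -0.    -2.813] [ 0.314  0.131 -2.934] [ 0.139 -0.317  0.024] 23.389072739020975 -1.9772214807889987
```

Request:
send_rows(
  plan=[
    {"travel": [0, 0, 1], "delta_rot": [0, 0, 0], "fingers": 1},
    {"travel": [0, 0, 1], "delta_rot": [0, 0, 0], "fingers": 1},
    {"travel": [0, 0, 1], "delta_rot": [0, 0, 0], "fingers": 1},
    {"travel": [0, 0, 0], "delta_rot": [0, 0, 0], "fingers": 1},
  ],
)

```text
clock: 15.1
eef_pos: [503.8, -2.5, 121.0]
eef_rot: [3.142, -0.0, -2.813]
wrist_force: [0.7, 0.3, -3.4]
finger_gap: 23.4
```

Request:
send_rows(
  plan=[
    {"travel": [0, 0, 1], "delta_rot": [0, 0, 0], "fingers": 1},
    {"travel": [0, 0, 1], "delta_rot": [0, 0, 0], "fingers": 1},
    {"travel": [0, 0, 1], "delta_rot": [0, 0, 0], "fingers": 1},
    {"travel": [0, 0, 1], "delta_rot": [0, 0, 0], "fingers": 1},
    {"travel": [0, 0, 0], "delta_rot": [0, 0, 0], "fingers": 1},
  ],
)

```text
clock: 15.72
eef_pos: [503.8, -2.6, 116.9]
eef_rot: [3.142, -0.0, -2.813]
wrist_force: [1.7, -0.6, -3.6]
finger_gap: 23.6
```

```bash
python3 s.py
```

```text
15.725 [503.839  -2.563 116.938] [ 3.142 -0.    -2.813] [ 1.699 -0.559 -3.621] [ 0.172 -0.373 -0.033] 23.572276461656845 -1.9772273693866405
```

Request:
send_rows(
  plan=[
    {"travel": [0, 0, 1], "delta_rot": [0, 0, 0], "fingers": 1},
    {"travel": [0, 0, 1], "delta_rot": [0, 0, 0], "fingers": 1},
    {"travel": [0, 0, 1], "delta_rot": [0, 0, 0], "fingers": 1},
    {"travel": [0, 0, 0], "delta_rot": [0, 0, 0], "fingers": 1},
  ],
)

```text
clock: 16.23
eef_pos: [503.9, -2.5, 114.0]
eef_rot: [3.142, -0.0, -2.813]
wrist_force: [0.7, 0.6, -3.6]
finger_gap: 23.4
```

Request:
send_rows(
  plan=[
    {"travel": [0, 0, 0.5], "delta_rot": [0, 0, 0], "fingers": 1},
    {"travel": [0, 0, 0.4], "delta_rot": [0, 0, 0], "fingers": 1},
    {"travel": [0, 0, 0], "delta_rot": [0, 0, 0], "fingers": 1},
  ],
)

```text
clock: 16.6
eef_pos: [503.9, -2.5, 113.1]
eef_rot: [3.142, -0.0, -2.813]
wrist_force: [0.8, -0.0, -4.6]
finger_gap: 23.4
```

```bash
python3 s.py
```

```text
16.6 [503.85   -2.531 113.125] [ 3.142 -0.    -2.813] [ 0.802 -0.007 -4.57 ] [ 0.224 -0.41  -0.027] 23.367672568631253 -1.977245077977121
```

Request:
send_rows(
  plan=[
    {"travel": [0, 0, 0.5], "delta_rot": [0, 0, 0], "fingers": 1},
    {"travel": [0, 0, 0], "delta_rot": [0, 0, 0], "fingers": 1},
  ],
)

```text
clock: 16.85
eef_pos: [503.9, -2.5, 112.7]
eef_rot: [3.142, 0.0, -2.813]
wrist_force: [1.1, -0.2, -2.7]
finger_gap: 22.9
```

Request:
send_rows(
  plan=[
    {"travel": [0, 0, 0.5], "delta_rot": [0, 0, 0], "fingers": 1},
    {"travel": [0, 0, 0], "delta_rot": [0, 0, 0], "fingers": 1},
  ],
)

```text
clock: 17.1
eef_pos: [504.0, -2.5, 112.6]
eef_rot: [-3.141, 0.001, -2.813]
wrist_force: [-0.9, 0.8, 5.7]
finger_gap: 23.4
```

Request:
send_rows(
  plan=[
    {"travel": [0, 0, 0.3], "delta_rot": [0, 0, 0], "fingers": 1},
    {"travel": [0, 0, 0], "delta_rot": [0, 0, 0], "fingers": 1},
  ],
)

```text
clock: 17.35
eef_pos: [504.2, -2.5, 112.6]
eef_rot: [-3.141, 0.001, -2.813]
wrist_force: [-0.8, 1.0, 8.9]
finger_gap: 23.2
```

Seated at TCP z 112.6, against about 112 expected and 15.7 mm below the first contact. I unload the push and start turning clockwise.

Request:
send_rows(
  plan=[
    {"travel": [0, 0, -0.8], "delta_rot": [0, 0, 0], "fingers": 1},
    {"travel": [0, 0, 0], "delta_rot": [0, 0, 2], "fingers": 1},
    {"travel": [0, 0, 0], "delta_rot": [0, 0, 3], "fingers": 1},
    {"travel": [0, 0, 0], "delta_rot": [0, 0, 3], "fingers": 1},
    {"travel": [0, 0, 0], "delta_rot": [0, 0, 3], "fingers": 1},
    {"travel": [0, 0, 0], "delta_rot": [0, 0, 3], "fingers": 1},
    {"travel": [0, 0, 0], "delta_rot": [0, 0, 3], "fingers": 1},
    {"travel": [0, 0, 0], "delta_rot": [0, 0, 3], "fingers": 1},
  ],
)

```text
clock: 18.35
eef_pos: [504.0, -2.4, 112.6]
eef_rot: [3.141, 0.0, 3.118]
wrist_force: [0.9, 1.1, 0.6]
finger_gap: 23.4
```

```bash
python3 s.py
```

```text
18.35 [503.989  -2.43  112.623] [3.141 0.    3.118] [0.869 1.134 0.63 ] [ 0.464 -0.485  0.142] 23.4433557372148 -1.6251093103682863
```

Request:
send_rows(
  plan=[
    {"travel": [0, 0, 0], "delta_rot": [0, 0, 4], "fingers": 1},
    {"travel": [0, 0, 0], "delta_rot": [0, 0, 4], "fingers": 1},
    {"travel": [0, 0, 0], "delta_rot": [0, 0, 4], "fingers": 1},
    {"travel": [0, 0, 0], "delta_rot": [0, 0, 4], "fingers": 1},
    {"travel": [0, 0, 0], "delta_rot": [0, 0, 4], "fingers": 1},
    {"travel": [0, 0, 0], "delta_rot": [0, 0, 4], "fingers": 1},
  ],
)

```text
clock: 19.1
eef_pos: [504.0, -2.4, 112.6]
eef_rot: [3.141, 0.0, 2.699]
wrist_force: [1.3, 1.4, 0.7]
finger_gap: 23.1
```

```bash
cat > p.py <<'E'
from h import *
import sys
exec(open('s.py').read().split('\n',1)[1])
c=shot('scene',sys.argv[1] if len(sys.argv)>1 else None); P=cloud(c)
for k in ['crank_handle','crucible_mid','plate_top']: print(k,[(round(r['confidence'],2),w(c,r['at']).round(1)) for r in tip_of(k,'scene')[:3]])
Q=P.reshape(-1,3); q=Q[(abs(Q[:,0]-494)<42)&(abs(Q[:,1]-147)<42)&(Q[:,2]>55)]; print(np.histogram(q[:,2],np.arange(56,140,4)))
E
python3 p.py
```

```text
19.1 [504.019  -2.383 112.645] [3.141 0.    2.699] [1.311 1.376 0.724] [ 0.398 -0.535  0.233] 23.10340523544768 -1.20567922958722
crank_handle [(0.57, array([563.6, -27.7, 103.4]))]
crucible_mid [(0.49, array([497.7, 152.2,  90.2])), (0.49, array([457.5, 266.3,  16.9]))]
plate_top [(0.8, array([493.9, 146.7,  76.7]))]
(array([  0,   0,   0,   8, 172, 266,  48,  32,  31,  35,  28,  37,  39,
         3,   0,   0,   0,   0,   0,   0]), array([ 56,  60,  64,  68,  72,  76,  80,  84,  88,  92,  96, 100, 104,
       108, 112, 116, 120, 124, 128, 132, 136]))
```

Request:
send_rows(
  plan=[
    {"travel": [0, 0, 0], "delta_rot": [0, 0, 4], "fingers": 1},
    {"travel": [0, 0, 0], "delta_rot": [0, 0, 4], "fingers": 1},
    {"travel": [0, 0, 0], "delta_rot": [0, 0, 4], "fingers": 1},
    {"travel": [0, 0, 0], "delta_rot": [0, 0, 4], "fingers": 1},
    {"travel": [0, 0, 0], "delta_rot": [0, 0, 2], "fingers": 1},
  ],
)

```text
clock: 19.92
eef_pos: [504.0, -2.4, 112.7]
eef_rot: [3.141, 0.0, 2.388]
wrist_force: [2.4, 2.8, -0.9]
finger_gap: 23.0
```

```bash
python3 p.py
```

```text
19.925 [503.988  -2.432 112.66 ] [3.141 0.    2.388] [ 2.433  2.772 -0.871] [ 0.617 -0.674  0.207] 22.976476782651563 -0.8946730762911668
crank_handle []
crucible_mid [(0.61, array([501.1, 153.2,  96.1])), (0.49, array([457.3, 264.4,  16. ]))]
plate_top [(0.7, array([493.2, 145.2,  84.8])), (0.69, array([504.3,  -4. ,  63.6]))]
(array([  0,   0,   0,   0,   1,  21, 325, 121,  36,  28,  35,  39,  30,
        41,  22,   0,   0,   0,   0,   0]), array([ 56,  60,  64,  68,  72,  76,  80,  84,  88,  92,  96, 100, 104,
       108, 112, 116, 120, 124, 128, 132, 136]))
```

Request:
send_rows(
  plan=[
    {"travel": [0, 0, 0], "delta_rot": [0, 0, 2], "fingers": 1},
    {"travel": [0, 0, 0], "delta_rot": [0, 0, 2], "fingers": 1},
    {"travel": [0, 0, 0], "delta_rot": [0, 0, 2], "fingers": 1},
    {"travel": [0, 0, 0], "delta_rot": [0, 0, 2], "fingers": 1},
    {"travel": [0, 0, 0], "delta_rot": [0, 0, 2], "fingers": 1},
  ],
)

```text
clock: 20.75
eef_pos: [503.9, -2.5, 112.7]
eef_rot: [3.141, 0.0, 2.211]
wrist_force: [3.1, 3.1, -1.5]
finger_gap: 23.6
```

```bash
python3 s.py
```

```text
20.75 [503.909  -2.5   112.651] [3.141 0.    2.211] [ 3.142  3.139 -1.501] [ 0.824 -1.051  0.154] 23.6254267951264 -0.7182645968760076
```

Request:
send_rows(
  plan=[
    {"travel": [0, 0, 0], "delta_rot": [0, 0, 1.5], "fingers": 1},
    {"travel": [0, 0, 0], "delta_rot": [0, 0, 1.5], "fingers": 1},
    {"travel": [0, 0, 0], "delta_rot": [0, 0, 1.5], "fingers": 1},
  ],
)

```text
clock: 21.12
eef_pos: [503.9, -2.5, 112.7]
eef_rot: [3.142, 0.0, 2.133]
wrist_force: [4.5, 3.0, -1.9]
finger_gap: 23.1
```

```bash
python3 s.py
```

```text
21.125 [503.888  -2.536 112.665] [3.142 0.    2.133] [ 4.53   3.012 -1.93 ] [ 0.829 -1.084  0.131] 23.10006152280751 -0.6403430891479392
```

Request:
send_rows(
  plan=[
    {"travel": [0, 0, 0], "delta_rot": [0, 0, 1], "fingers": 1},
    {"travel": [0, 0, 0], "delta_rot": [0, 0, 1], "fingers": 1},
    {"travel": [0, 0, 0], "delta_rot": [0, 0, 1], "fingers": 1},
  ],
)

```text
clock: 21.5
eef_pos: [503.9, -2.5, 112.7]
eef_rot: [3.142, 0.0, 2.082]
wrist_force: [3.6, 2.1, -1.2]
finger_gap: 23.1
```

```bash
python3 p.py
```

```text
21.5 [503.88  -2.53 112.65] [3.142 0.    2.082] [ 3.619  2.127 -1.168] [ 0.797 -1.073  0.156] 23.053172434343875 -0.5886283164559737
crank_handle [(0.8, array([536.7, -58.8, 106.6])), (0.29, array([499.6, 153.6, 102.5]))]
crucible_mid [(0.74, array([458.4, 265.7,  15.7])), (0.53, array([499. , 151.6, 101.9]))]
plate_top [(0.74, array([494.1, 145.5,  92. ]))]
(array([  0,   0,   0,   0,   0,   0,   6, 133, 306,  48,  32,  34,  30,
        37,  36,  39,   6,   0,   0,   0]), array([ 56,  60,  64,  68,  72,  76,  80,  84,  88,  92,  96, 100, 104,
       108, 112, 116, 120, 124, 128, 132, 136]))
```

Request:
send_rows(
  plan=[
    {"travel": [0, 0, 0], "delta_rot": [0, 0, 1], "fingers": 1},
    {"travel": [0, 0, 0], "delta_rot": [0, 0, 1], "fingers": 1},
    {"travel": [0, 0, 0], "delta_rot": [0, 0, 1], "fingers": 1},
  ],
)

```text
clock: 22.08
eef_pos: [503.9, -2.5, 112.6]
eef_rot: [-3.142, -0.0, 2.029]
wrist_force: [4.0, 3.5, -2.3]
finger_gap: 23.9
```

```bash
python3 s.py
```

```text
22.075 [503.858  -2.507 112.643] [-3.142 -0.     2.029] [ 3.972  3.512 -2.317] [ 0.851 -1.094  0.135] 23.889314966016055 -0.5360635331652931
```

Request:
send_rows(
  plan=[
    {"travel": [0, 0, 0], "delta_rot": [0, 0, 1], "fingers": 1},
    {"travel": [0, 0, 0], "delta_rot": [0, 0, 1], "fingers": 1},
  ],
)

```text
clock: 22.32
eef_pos: [503.9, -2.5, 112.6]
eef_rot: [-3.142, 0.0, 1.994]
wrist_force: [3.0, 2.4, -1.8]
finger_gap: 23.6
```

```bash
python3 s.py
```

```text
22.325 [503.873  -2.543 112.648] [-3.142  0.     1.994] [ 3.037  2.364 -1.782] [ 0.75 -1.13  0.14] 23.572109181373033 -0.5012528547375358
```

Request:
send_rows(
  plan=[
    {"travel": [0, 0, 0], "delta_rot": [0, 0, 1], "fingers": 1},
    {"travel": [0, 0, 0], "delta_rot": [0, 0, 1], "fingers": 1},
  ],
)

```text
clock: 22.58
eef_pos: [503.9, -2.6, 112.7]
eef_rot: [3.142, 0.0, 1.959]
wrist_force: [4.1, 3.0, -1.8]
finger_gap: 23.4
```

```bash
python3 s.py
```

```text
22.575 [503.879  -2.552 112.652] [3.142 0.    1.959] [ 4.116  2.986 -1.809] [ 0.71  -1.062  0.142] 23.3500586650683 -0.4663277692404067
```

Request:
send_rows(
  plan=[
    {"travel": [0, 0, 0], "delta_rot": [0, 0, 1], "fingers": 1},
    {"travel": [0, 0, 0], "delta_rot": [0, 0, 1], "fingers": 1},
  ],
)

```text
clock: 22.82
eef_pos: [503.9, -2.6, 112.7]
eef_rot: [-3.142, 0.0, 1.925]
wrist_force: [3.7, 3.2, -0.0]
finger_gap: 23.6
```

```bash
python3 p.py
```

```text
22.825 [503.854  -2.551 112.653] [-3.142  0.     1.925] [ 3.667  3.218 -0.04 ] [ 0.687 -1.073  0.182] 23.59865089567832 -0.43144236960746274
crank_handle [(0.66, array([525.6, -62.5, 102.4]))]
crucible_mid [(0.53, array([499.4, 151.1, 104.1])), (0.48, array([457.2, 265.8,  18.8]))]
plate_top [(0.72, array([490.5, 146.7,  92.3]))]
(array([  2,   0,   0,   0,   0,   0,   0,   9, 215, 236,  36,  35,  30,
        35,  30,  44,  34,   1,   0,   0]), array([ 56,  60,  64,  68,  72,  76,  80,  84,  88,  92,  96, 100, 104,
       108, 112, 116, 120, 124, 128, 132, 136]))
```

Request:
send_rows(
  plan=[
    {"travel": [0, 0, 0], "delta_rot": [0, 0, 1], "fingers": 1},
    {"travel": [0, 0, 0], "delta_rot": [0, 0, 1], "fingers": 1},
  ],
)

```text
clock: 23.28
eef_pos: [503.9, -2.5, 112.6]
eef_rot: [-3.142, 0.0, 1.89]
wrist_force: [3.6, 2.9, -2.2]
finger_gap: 23.1
```

```bash
python3 s.py
```

```text
23.275 [503.852  -2.55  112.642] [-3.142  0.     1.89 ] [ 3.648  2.851 -2.16 ] [ 0.71  -1.101  0.137] 23.089964860252913 -0.39649430873597546
```

Request:
send_rows(
  plan=[
    {"travel": [0, 0, 0], "delta_rot": [0, 0, 1], "fingers": 1},
    {"travel": [0, 0, 0], "delta_rot": [0, 0, 0.5], "fingers": 1},
  ],
)

```text
clock: 23.52
eef_pos: [503.9, -2.5, 112.7]
eef_rot: [3.142, 0.0, 1.864]
wrist_force: [3.9, 3.0, -1.0]
finger_gap: 23.3
```

```bash
python3 s.py
```

```text
23.525 [503.864  -2.539 112.656] [3.142 0.    1.864] [ 3.923  2.994 -1.031] [ 0.737 -1.048  0.133] 23.2836415688612 -0.37076795183490835
```

Request:
send_rows(
  plan=[
    {"travel": [0, 0, 0], "delta_rot": [0, 0, 1], "fingers": 1},
    {"travel": [0, 0, 0], "delta_rot": [0, 0, 0.5], "fingers": 1},
  ],
)

```text
clock: 23.78
eef_pos: [503.9, -2.5, 112.6]
eef_rot: [-3.142, 0.0, 1.838]
wrist_force: [3.1, 3.4, -1.6]
finger_gap: 23.4
```

```bash
python3 p.py; python3 -c "
from h import *
c=shot('wrist','w4.png')
print([(r['confidence'],proj(c,w(c,r['at'])),w(c,r['at'])) for r in tip_of('crank_handle','wrist')])
a=cv2.imread('pics/wrist3.png');b=cv2.imread('pics/w4.png');cv2.imwrite('pics/cmp.png',cv2.resize(np.hstack([a[130:,130:430],b[130:,130:430]]),None,fx=1.3,fy=1.3))"
```

```text
23.775 [503.859  -2.549 112.648] [-3.142  0.     1.838] [ 3.059  3.431 -1.559] [ 0.725 -1.036  0.365] 23.40747108401932 -0.34470908801693984
crank_handle [(0.67, array([520.8, -64. , 104.8])), (0.19, array([522.5, 358.7,  -1.2]))]
crucible_mid [(0.68, array([497.5, 153.2, 107.8])), (0.61, array([457.1, 266.7,  16.3])), (0.36, array([492.6, 145.6,  97.2]))]
plate_top [(0.66, array([494.4, 144.5,  94.5]))]
(array([  4,   0,   0,   0,   0,   0,   0,   4,  89, 327,  57,  27,  36,
        33,  29,  44,  44,   3,   0,   0]), array([ 56,  60,  64,  68,  72,  76,  80,  84,  88,  92,  96, 100, 104,
       108, 112, 116, 120, 124, 128, 132, 136]))
[(0.91, array([286.58262599, 356.61563692]), array([524.30063377, -65.79579858, 102.75274427]))]
```

View pics/cmp.png

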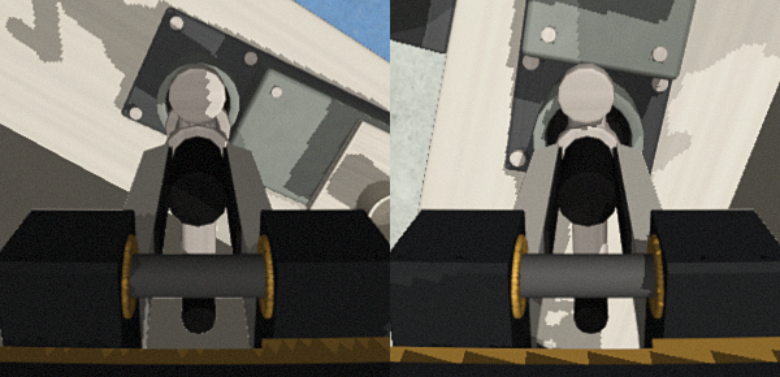

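The moment jumped from 0.14 to 0.365 N m, so the stop is reached. The crank has not shifted in the grip: hub (586,182) and handle (590,315) in the right-hand crop match the left one. I ease off the torque and let go.

Request:
send_rows(
  plan=[
    {"travel": [0, 0, 0], "delta_rot": [0, 0, -0.7], "fingers": 1},
    {"travel": [0, 0, 0], "delta_rot": [0, 0, 0], "fingers": 1},
  ],
)

```text
clock: 24.32
eef_pos: [503.9, -2.5, 112.6]
eef_rot: [3.142, -0.0, 1.851]
wrist_force: [4.6, 2.9, -1.1]
finger_gap: 23.4
```

```bash
python3 s.py
```

```text
24.325 [503.87   -2.546 112.645] [ 3.142 -0.     1.851] [ 4.561  2.914 -1.123] [ 0.683 -1.019  0.227] 23.414028114472288 -0.3578560748097576
```

Request:
send_rows(
  plan=[
    {"travel": [0, 0, 0], "delta_rot": [0, 0, 0], "fingers": 0.3},
    {"travel": [0, 0, 0], "delta_rot": [0, 0, 0], "fingers": -0.2},
    {"travel": [0, 0, 0], "delta_rot": [0, 0, 0], "fingers": -0.2},
    {"travel": [0, 0, 0], "delta_rot": [0, 0, 0], "fingers": -0.2},
    {"travel": [0, 0, 0], "delta_rot": [0, 0, 0], "fingers": -0.2},
  ],
)

```text
clock: 24.95
eef_pos: [503.8, -2.6, 112.6]
eef_rot: [-3.141, -0.0, 1.851]
wrist_force: [0.7, -0.1, 0.5]
finger_gap: 56.2
```

Request:
send_rows(
  plan=[
    {"travel": [0, 0, -5], "delta_rot": [0, 0, 0], "fingers": -0.2},
    {"travel": [0, 0, -10], "delta_rot": [0, 0, 0], "fingers": -0.2},
    {"travel": [0, 0, -15], "delta_rot": [0, 0, 0], "fingers": -0.2},
    {"travel": [0, 0, -20], "delta_rot": [0, 0, 0], "fingers": -0.2},
    {"travel": [0, 0, -5], "delta_rot": [0, 0, 0], "fingers": -0.2},
    {"travel": [8, -28, 0], "delta_rot": [0, 0, 0], "fingers": -0.2},
    {"travel": [11, -38, 0], "delta_rot": [0, 0, 0], "fingers": -0.2},
    {"travel": [11, -38, -20], "delta_rot": [0, 0, 0], "fingers": -0.2},
    {"travel": [3, -11, -40], "delta_rot": [0, 0, 0], "fingers": -0.2},
    {"travel": [0, 0, -20], "delta_rot": [0, 0, 0], "fingers": -0.2},
    {"travel": [0, 0, 0], "delta_rot": [0, 0, 0], "fingers": -0.2},
  ],
)

```text
clock: 26.32
eef_pos: [384.6, -2.6, 248.6]
eef_rot: [3.139, 0.001, 1.851]
wrist_force: [0.9, 0.1, -0.5]
finger_gap: 56.2
```

```bash
python3 p.py scene5.png; python3 -c "
from h import *
c=shot('top','top5.png');Q=cloud(c).reshape(-1,3)
for nm,x,y,r,z0,z1 in [('hub',504,-2.5,20,120,140),('handle',522,-65,15,105,125)]:
    q=Q[(np.hypot(Q[:,0]-x,Q[:,1]-y)<r)&(Q[:,2]>z0)&(Q[:,2]<z1)]; print(nm,len(q),np.median(q,0))
q=Q[(abs(Q[:,0]-494)<30)&(abs(Q[:,1]-147)<30)&(Q[:,2]>55)]; print(np.histogram(q[:,2],np.arange(80,140,4)))
a=cv2.imread('pics/scene5.png')[170:350,130:390];b=cv2.imread('pics/top5.png')[150:270,140:400]
cv2.imwrite('pics/v5.png',cv2.resize(np.vstack([a,b]),None,fx=1.98,fy=1.98,interpolation=cv2.INTER_CUBIC))"
```

```text
26.325 [384.56   -2.627 248.558] [3.139 0.001 1.851] [ 0.901  0.124 -0.543] [-0.039 -0.142 -0.033] 56.236495933390664 -0.3819780738683936
crank_handle [(0.56, array([524.6, -67. , 103.9]))]
crucible_mid [(0.73, array([457.5, 268.8,  17.1])), (0.56, array([498.7, 152.4, 108.1]))]
plate_top [(0.97, array([493.2, 144.1,  96.2])), (0.21, array([507.4,  -4. ,   8.8]))]
(array([  1,   1,   0,   0,   0,   0,   0,  10, 103, 318,  58,  26,  36,
        26,  36,  39,  45,   4,   0,   0]), array([ 56,  60,  64,  68,  72,  76,  80,  84,  88,  92,  96, 100, 104,
       108, 112, 116, 120, 124, 128, 132, 136]))
hub 22 [508.09446299  -8.25053505 131.25655413]
handle 22 [524.70680597 -64.02794817 119.83576658]
(array([  0,   8,  84, 123,  52,  16,   9,   6,   1,  15,  15,  12,   0,
         0]), array([ 80,  84,  88,  92,  96, 100, 104, 108, 112, 116, 120, 124, 128,
       132, 136]))
```

View pics/v5.png

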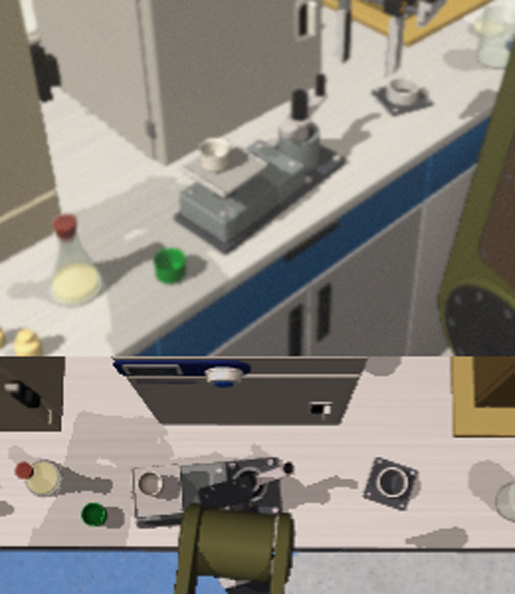

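The picture shows the crank upright in the sleeve (hub at 300,100, handle at 320,85). The plate is raised, with the crucible standing on it at (215,152), and the flask and beaker are in place. Handing in.

```bash
python3 -c "
from h import *
print(manip.sign_off())"
```

```text
the job is handed in; nothing more can be done
None
```

I handed the job in at about 26 s. The crank is seated upright on the hidden drive, the plate is at the top of its travel, and the crucible is still standing on it.

- **Finding the drive:** I lowered the crank until the socket touched the square. It dropped on within the first 6° of clockwise turning. It then went about 15.7 mm further down to home, with at most about 12 N of push.
- **Turning:** I turned it clockwise at about 0.14 to 0.23 N m until the moment rose to 0.365 N m at the stop. That is slightly over the 0.3 N m you called plenty. I eased back 0.7°, let go and backed away.
- **Final checks:**
  - The hub top is at about 131 mm (130 expected when home) and the handle top is at 120 mm (120 expected).
  - The camera puts the plate about 25 mm up, against 26 mm expected.
  - The flask and beaker stand undisturbed.
  - The measured force on the open gripper is near zero.
- **Weaker reading:** in the last top view the arm partly hid the hub, so its position there read about 7 mm off. The hub and handle heights and the scene view still show the crank upright and seated.

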